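Book a tub of polishing compound in at the jeweller's scanner

ROBOT

A 6-joint arm with a two-finger parallel gripper is mounted at the origin on the work surface. World frame = base frame: x ahead of the robot, y to its left, z up, the work surface at z = 0. Lengths are in mm, angles in rad, forces in N, time in s.
With the tool pointing down it reaches from about 275 to 1000 mm from the base axis. Payload 8.4 kg.
Tool frame: the origin (TCP) lies at the very end of the fingers, on their centre line; the grasp point (between the pads) lies 19 mm behind it; z points along the fingers, y is the line along which they close (so a half turn about z gives the same grasp; the last joint's range is limited). The gripper opens to 85 mm and grips with 20 to 120 N. Pads are 22 mm wide; open, the fingers measure 114 mm over their backs; the gripper's body (76 mm by 85 mm) begins 54 mm behind the grasp point. The pads swing forward as they close: fully open they stand 13 mm farther back than shut.
Start: joints at [1.335, 0.353, 1.633, -0, 1.155, -0.002], TCP at [144.796, 607.998, 231.281] pointing down, gripper open.
Joint ranges: [-2.63, 2.63], [-0.92, 2.1], [0.06, 2.66], [-1.3, 4.44], [0, 2.69], [-3.02, 3.02]. Speed limits (rad/s): [2.22, 2.22, 2.79, 3.14, 3.14, 3.14].

INTERFACE

Orientations are given as [roll, pitch, yaw] about the fixed x, y, z axes, in that order (R = Rz(yaw) Ry(pitch) Rx(roll)).
In Python, from rig import telemetry, imaging, r gives the robot as it stands. The module is installed in compiled form; this text tells all that it offers.
- The arm moves only by the tool step_arm, never from a script. Its argument "moves" is a list of rows, each a list of 3 entries, a list of its own where there are three numbers: the turn, a rotation vector about the tool's x, y, z scaled (see below), then the shift along the tool's x, y, z scaled (see below), then the opening, from -1 (shut) to 1 (fully open). A call has 1 to 8 rows; each row is the pose to reach, as a shift and turn from the pose commanded when the call began, along the tool's axes at that moment; what a row does not reach only later rows make up. The controller multiplies each number of a shift by 200 mm and each number of a turn by 45 degrees. A row lasts 1/10 s, in which the tool goes at most 50 mm and 8.59 degrees, less where a joint would pass 70% of its speed; a pose out of reach is approached as far as the arm can. A call with a number of a shift or a turn outside -1 to 1 is refused whole. A call with a gripper value outside its range is refused whole. The fingers move at their own pace and stop on an object; "squeeze" is the grip in N (left out, the last holds). Time passes only in rows, so rows that repeat a pose let the fingers close. It gives the time, the measured TCP pose, the force, the opening and the grip force at its end, in the units of the state.
- telemetry.sense(): the state, without advancing time (a new reading comes with each control period).
- imaging.grab_frame(name): name is "scene" or "top" or "wrist"; returns the picture (480x640x3 uint8, red, green, blue); there is no depth.
- imaging.calibration(name): a dict with "fx", "fy", "cx", "cy" (pixels), "cam_to_world" (4x4, takes a point from camera to world coordinates). Camera axes: x right, y up, looking along -z (the intrinsics and any distortion apply to the point x, -y, -z); pixel columns grow to the right and rows downward; lengths in mm; the calibration is good to about 2 mm. A picture is of the moment at which its call begins: read the wrist's pose just before it. calibration takes no time and is no camera call; for the wrist camera it gives the pose at the moment of the call.
- r.sign_off(): hands the job in; it is judged then, once.
Trained networks look in the newest picture that a camera, given by its name, has taken for a name from the list of things; names that differ only in an ending like _2 or _b are one class to them, and where a whole thing is asked for, a point or a joint stands for the part that bears it (a point fixed in the world has none). Each returns a list of dicts, best first, with "conf" (0 to 1); they miss things now and then, are a little off and sometimes report something else, mostly with a low value. They report only what shows in the picture. A call takes as long as a camera call.
- imaging.recognise(camera, name): "extent" ([left, top, width, height] in pixels, round what is visible of it).
- imaging.mark_of(camera, name): "xy" ([column, row] in pixels: a listed point, or the origin of a listed thing).
The state is a dict: "clock": time; "qpos": joint angles; "qvel": joint speeds; "joint_efforts": joint torques, N m; "eef_pos": TCP position; "tcp_rot": TCP orientation; "contact_force": force on the tool from outside, world axes, zero at the start; "wrist_torque": the same for the moment, N m; "opening": opening from 0.0 (shut) to 1.0 (fully open); "grasp_force": force on a finger pad.
Only numpy, scipy, OpenCV 4.12 (cv2) and the standard library are available. Lean on these libraries where they do the work, as an engineer would, in place of code of your own. Each camera call takes 0.05 s, during which the arm holds its last target. There are 200 camera calls.

TASK

Book in the tub of polishing compound: slide it along the wooden deck, without lifting it, onto the middle of the turntable, turn the turntable until the tub's label squarely faces the scanner window, then slide the scanner's dust shutter fully open, and last press the read button all the way down and let it come up again. Do these in that order, keep the tub upright, and leave all the other jars, boxes and tools where they stand.

Things in the scene. Friction and masses are not known exactly. Their poses are not given: they have to be found in the camera images.
- station: scanner station, fixed. Origin on the bench under the turntable's axis; x points away from the robot to the grey scanner block (x 100 to 170 mm, y -75 to +125, top 107 mm above the bench), y to the left. Wooden deck: x -125 to +185, y -270 to +270, top 12 mm above the bench. Two loading bays on it, about 185 mm left and right of the turntable
- scanner_window (a point): centre of the scanner's window (62 x 45 mm) in the block's face towards the turntable, 100 mm from the turntable's axis, 64 mm above the bench; axes as the station, the window looks to -x. Covered by the shutter at the start
- tub: the tub: smooth upright plastic cylinder 84 mm in diameter, 85 mm tall, about 0.35 kg, black with a white lid, in one of the two bays. Origin at the centre of its underside; its x axis points from its axis to the middle of its label. A dark bar 36 mm long, printed flat, on the lid runs from the middle to the rim above the label
- tub_label (a point): middle of the striped paper label on the tub's side, 42 mm from the tub's axis, 34 mm above its underside
- turntable_center (a point): centre of the aluminium turntable's top, a disc 123 mm in diameter let into the deck, its top flush with the deck, 12 mm above the bench; the axis is vertical. Its axes turn with it
- peg_top (a point): top centre of the turntable's upright steel peg, 14 mm diameter, standing 80 mm above the deck at 90 mm from the axis on a flat arm; push it round to turn the turntable. Top 92 mm above the bench
- turntable (a joint): turntable angle in rad, counter-clockwise from above; at 0 the peg is on the robot's side (station -x). Range -1.0 to 2.5; stays where it is left
- shutter (a joint): shutter opening in m, 0 covers the window, 0.08 fully open; it slides to the station's +y (left) and stays where it is left
- shutter_tab (a point): top centre of the shutter's upright tab, 12 mm wide (y), 8 mm thick (x), rising 41 mm above the scanner's top, 148 mm above the bench
- button (a joint): read button travel in m, 0 up, 0.006 fully down; sprung, about 5 N
- button_top (a point): top centre of the round read button (30 mm diameter) on top of the scanner block
- amber_jar: squat amber glass jar, 56 mm diameter, 85 mm tall, on the deck in the bay that the tub is not in; origin at the centre of its underside
- carton: small upright cardboard box 40 x 40 x 65 mm on the deck's far right corner; origin at the centre of its underside
- glue_bottle: small white bottle, 32 mm diameter, 75 mm tall, on the deck's near left corner; origin at the centre of its underside
- bowl: bowl, 150 mm across, 65 mm high, on the bench to the left; origin at the centre of its underside
- brick: flat soldering brick 160 x 100 x 30 mm on the bench to the right; origin at the centre of its underside
- hammer: hammer lying on the bench to the left
- tall_carton: cardboard box 50 x 70 x 110 mm on the bench to the right; origin at the centre of its underside

How it is judged (in metres and radians):
On the way, in this order (a step that is already met when the one before it is completed fails the run):
1. the tub stands on the middle of the turntable (horizontal distance between tub and turntable_center below 0.018 m and angle between tub's own z axis and vertical below 0.08 rad and linear speed of tub below 0.02 m/s), for 0.2 s.
2. the label squarely faces the scanner window (all of step 1 and angle between the x axis of tub and the x axis of scanner_window, either way round below 0.2 rad and horizontal distance between tub_label and scanner_window below 0.085 m), for 0.2 s.
3. the shutter is fully open (horizontal distance between tub and turntable_center below 0.018 m and angle between tub's own z axis and vertical below 0.08 rad and angle between the x axis of tub and the x axis of scanner_window, either way round below 0.2 rad and horizontal distance between tub_label and scanner_window below 0.085 m and value of joint shutter above 0.07 m), for 0.2 s.
4. the read button is pressed down (all of step 3 and value of joint button above 0.0045 m), for 0.05 s.
At the end, for the whole second after the job is handed in: Tub upright, at rest, within 18 mm of the turntable's centre, its label facing the scanner window within 0.2 rad and within 85 mm of it; shutter open over 70 mm; button up again (under 2 mm) after being pressed over 4.5 mm (all of step 3 and linear speed of tub below 0.02 m/s and value of joint button below 0.002 m); the robot touches nothing.
It fails at once if the tub is lifted (its underside more than 40 mm above the bench) (height (world z) of tub above 0.04 m).
It fails at once if the tub is tipped more than 0.35 rad (angle between tub's own z axis and vertical above 0.35 rad).
It fails at once if another thing is moved by more than 30 mm (distance of any of amber_jar, carton, glue_bottle, bowl, brick, hammer, tall_carton from where it was at the start of the episode above 0.03 m).
It also fails if it takes over 66 s, if anything falls off the work surface, if the arm or the gripper's body presses on something with over 40 N, if the wrist force passes 120 N, or if a joint passes its speed limit or range.

## Working session

There is one attempt and no reset: what is moved stays moved. The work goes in short steps, Python scripts to look and compute and a tool call to move; the robot and the scene stay as the last step left them, time stands still between calls to the robot, and variables do not carry over. Pictures are saved under pics/ and viewed, at most 14 in all, crops included, and the job is handed in when it is done.

Besides the shell and the picture viewer there is one more tool, called after "Request:" in YAML: its name, and indented under it one key for each argument. step_arm: Moves the arm, as the interface text tells. Its arguments: {"type":"object","properties":{"moves":{"type":"array"},"squeeze":{"type":"number"}},"required":["moves"]}

```bash
mkdir -p pics; cat > h.py <<'E'
import numpy as np, cv2
from rig import telemetry, imaging, r
def ray(cam,px):
    c=imaging.calibration(cam); M=np.array(c["cam_to_world"])
    d=np.array([(px[0]-c["cx"])/c["fx"],-(px[1]-c["cy"])/c["fy"],-1.])
    return M[:3,3], M[:3,:3]@d/np.linalg.norm(d)
def atz(cam,px,z):
    o,d=ray(cam,px); return o+d*(z-o[2])/d[2]
def tri(rays):
    A=sum(np.eye(3)-np.outer(d,d) for o,d in rays); b=sum((np.eye(3)-np.outer(d,d))@o for o,d in rays)
    p=np.linalg.solve(A,b); return p,[float(np.linalg.norm(np.cross(p-o,d))) for o,d in rays]
def proj(cam,p):
    c=imaging.calibration(cam); M=np.array(c["cam_to_world"]); q=M[:3,:3].T@(np.array(p)-M[:3,3])
    return [c["cx"]+c["fx"]*q[0]/-q[2], c["cy"]-c["fy"]*q[1]/-q[2]]
E
cat > a.py <<'E'
from h import *
np.set_printoptions(precision=1,suppress=True)
for c in("scene","top"):
    im=imaging.grab_frame(c); cv2.imwrite(f"pics/{c}0.png",im[:,:,::-1])
print({k:v for k,v in imaging.calibration("top").items()})
for n in["station","tub","tub_label","turntable_center","peg_top","scanner_window","shutter_tab","button_top","amber_jar","carton","glue_bottle","bowl","brick","hammer","tall_carton"]:
    m=[imaging.mark_of(c,n)[:1] for c in("scene","top")]
    print(n,m, end=" ")
    if all(m): print(*tri([ray(c,k[0]["xy"]) for c,k in zip(("scene","top"),m)]))
    else: print()
print(telemetry.sense())
E
python3 a.py
```

```text
{'fx': 595.7326795363413, 'fy': 595.7326795363413, 'cx': 306.03289728705886, 'cy': 245.58307266045352, 'cam_to_world': array([[  -0. ,    1. ,   -0.2,  212.7],
       [  -1. ,   -0. ,    0. ,  -10.3],
       [   0. ,    0.2,    1. , 1882.6],
       [   0. ,    0. ,    0. ,    1. ]])}
station [[{'xy': [341.7, 287.7], 'conf': 0.84}], [{'xy': [271.1, 256.0], 'conf': 0.58}]] [551.   81.   -0.2] [4.134571849507033, 4.134571849507048]
tub [[{'xy': [312.5, 245.4], 'conf': 0.92}], [{'xy': [322.4, 268.5], 'conf': 0.94}]] [509.2 -85.    8. ] [7.6842998389891655, 7.684299838989271]
tub_label [[{'xy': [311.5, 230.0], 'conf': 0.72}], [{'xy': [337.4, 269.7], 'conf': 0.67}]] [ 493.  -122.7   37.6] [2.9498161164472227, 2.949816116447038]
turntable_center [[{'xy': [340.8, 288.5], 'conf': 0.85}], [{'xy': [271.2, 252.3], 'conf': 0.93}]] [560.1  82.5   6.6] [1.3479330329951862, 1.3479330329952521]
peg_top [[{'xy': [370.3, 263.7], 'conf': 0.68}], [{'xy': [257.0, 273.5], 'conf': 0.98}]] [482.1 119.6  86.8] [4.355699489423719, 4.355699489423715]
scanner_window [[{'xy': [312.9, 291.3], 'conf': 0.56}], [{'xy
[... 1147 characters left out ...]
8]
hammer [[{'xy': [452.5, 383.8], 'conf': 0.82}], [{'xy': [148.2, 258.0], 'conf': 0.78}]] [550.  477.   -5.8] [2.330283743408743, 2.3302837434085837]
tall_carton [[{'xy': [206.6, 203.1], 'conf': 0.94}], [{'xy': [441.3, 224.2], 'conf': 0.97}]] [ 643.8 -467.6   -0.3] [1.637453233103746, 1.6374532331036424]
{'clock': 1.6, 'qpos': array([ 1.3,  0.4,  1.6, -0. ,  1.2, -0. ]), 'qvel': array([ 0., -0.,  0., -0., -0., -0.]), 'joint_efforts': array([  0. , -60.5, -34.2,   0. ,   0. ,   0. ]), 'eef_pos': array([144.8, 608. , 231.3]), 'tcp_rot': array([3.1, 0. , 2.9]), 'contact_force': array([-0.4, -0.8,  0.6]), 'wrist_torque': array([ 0., -0.,  0.]), 'grasp_force': 0.0, 'opening': 1.0042585638499688}
```

```bash
python3 -c "
import cv2
a=cv2.imread('pics/top0.png')[180:320,180:380]; cv2.imwrite('pics/t0c.png',cv2.resize(a,(800,560),interpolation=cv2.INTER_CUBIC))
a=cv2.imread('pics/scene0.png')[170:370,180:446]; cv2.imwrite('pics/s0c.png',cv2.resize(a,(798,600),interpolation=cv2.INTER_CUBIC))"
```

```text
(no output)
```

View pics/t0c.png

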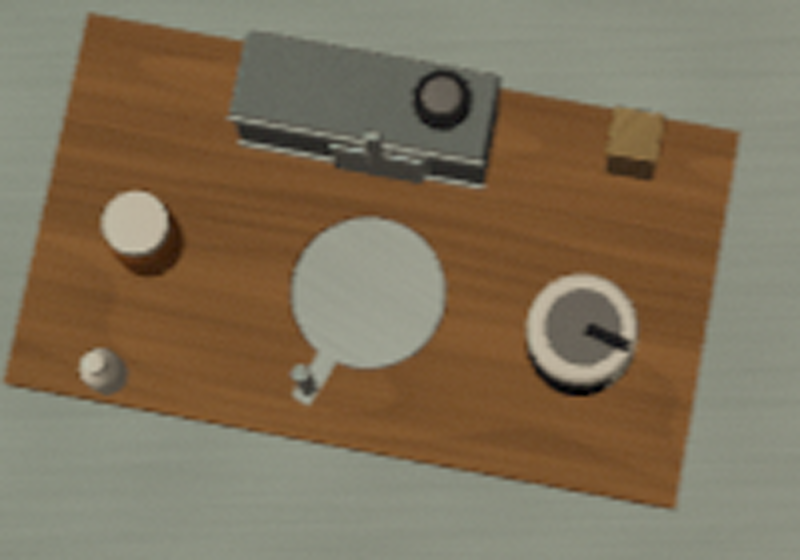

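View pics/s0c.png

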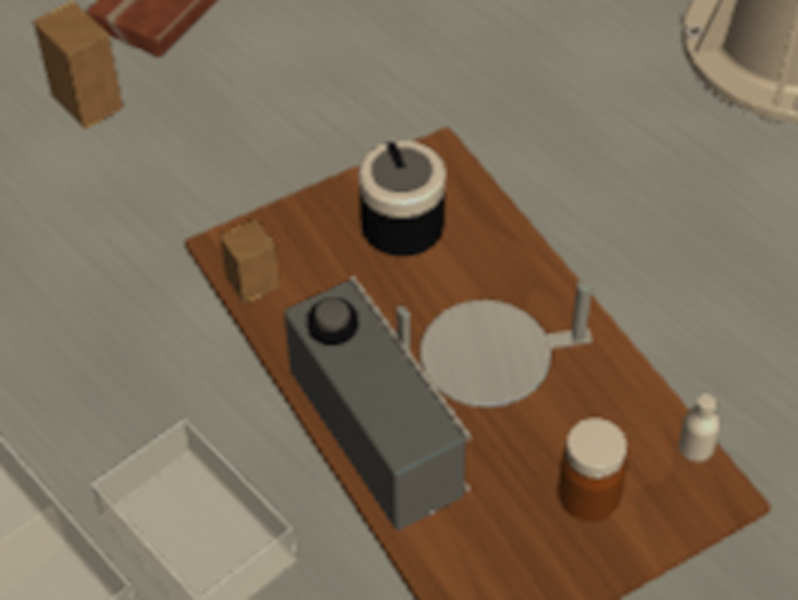

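```bash
cat > b.py <<'E'
from h import *
np.set_printoptions(precision=3,suppress=True)
f=lambda x,y:((x+.5)/4-.5+180,(y+.5)/4-.5+180)
C=[atz("top",f(*p),12) for p in[(90,13),(738,130),(676,507),(6,384)]] # FL FR NR NL
S=np.array([[185,270],[185,-270],[-125,-270],[-125,270]])
C2=np.array(C)[:,:2]; cs,cw=S.mean(0),C2.mean(0)
H=(S-cs).T@(C2-cw); th=np.arctan2(H[0,1]-H[1,0],H[0,0]+H[1,1])
R=np.array([[np.cos(th),-np.sin(th)],[np.sin(th),np.cos(th)]]); o=cw-R@cs
print("yaw",th,"origin",o,"res",(S@R.T+o-C2).tolist())
W=lambda *p:R@np.array(p)+o
print("disc centre",atz("top",f(368,292),12),"tub lid",atz("top",f(582,327),97),"bar end",atz("top",f(629,345),97),atz("top",f(587,329),97))
print("peg top px",atz("top",f(300,372),92))
for n,z in(("tub",12),("turntable_center",12),("peg_top",92),("shutter_tab",148),("button_top",115)):
  for c in("scene","top"):
    m=imaging.mark_of(c,n); 
    if m: p=atz(c,m[0]["xy"],z); print(n,c,p,"station",R.T@(p[:2]-o))
s=telemetry.sense(); print(s["clock"],s["tcp_rot"])
E
python3 b.py
```

```text
yaw -0.19751066026359415 origin [557.421  80.659] res [[-0.12313467104183928, 1.7062958654429394], [-0.09294590061949748, -2.3295937022077453], [-0.15395270718749998, -0.8162325895611673], [0.37003327884843884, 1.4395304263259163]]
disc centre [557.145  81.916  12.   ] tub lid [512.02  -84.646  97.   ] bar end [ 497.64  -120.001   97.   ] [510.423 -88.41   97.   ]
peg top px [481.5   129.844  92.   ]
tub scene [515.754 -88.916  12.   ] station [  -7.582 -174.454]
tub top [503.462 -79.018  12.   ] station [ -21.576 -167.161]
turntable_center scene [563.631  84.059  12.   ] station [5.422 4.553]
turntable_center top [558.22   83.266  12.   ] station [0.272 2.713]
peg_top scene [487.915 118.656  92.   ] station [-75.61  23.62]
peg_top top [478.71  122.644  92.   ] station [-85.42   25.723]
shutter_tab scene [645.4    70.666 148.   ] station [88.229  7.465]
shutter_tab top [656.671  80.947 148.   ] station [97.264 19.758]
button_top scene [681.265   8.681 115.   ] station [135.561 -46.276]
button_top top [687.247  19.489 115.   ] station [139.305 -34.505]
2.1 [-3.142  0.     2.908]
```

```bash
cat > plan.py <<'E'
# usage: plan.py x y z yawdeg  -> scaled shift/turn from the present pose
from h import *; import sys
from scipy.spatial.transform import Rotation as Ro
s=telemetry.sense(); R=Ro.from_euler("xyz",s["tcp_rot"])
x,y,z,w=map(float,sys.argv[1:5]); T=Ro.from_euler("xyz",[np.pi,0,np.radians(w)])
d=R.inv().apply(np.array([x,y,z])-s["eef_pos"])/200; t=(R.inv()*T).as_rotvec()/np.radians(45)
print("shift",d.round(3),"turn",t.round(3),"now",s["eef_pos"].round(1),"yaw",np.degrees(s["tcp_rot"][2]).round(1),"rows",(abs(np.linalg.norm(d))*4).round(1),"t",s["clock"])
E
python3 plan.py 489.6 -166.4 231 74.7
```

```text
shift [-2.574e+00 -3.367e+00  2.000e-03] turn [-0.     0.     2.042] now [144.8 608.  231.3] yaw 166.6 rows 17.0 t 2.1
```

Request:
step_arm:
  moves:
    - [[0, 0, 0.6], [-0.75, -0.98, 0], 0.2]
    - [[0, 0, 0.6], [-0.75, -0.98, 0], 0.2]
    - [[0, 0, 0.6], [-0.75, -0.98, 0], 0.2]
    - [[0, 0, 0.6], [-0.75, -0.98, 0], 0.2]
    - [[0, 0, 0.6], [-0.75, -0.98, 0], 0.2]
    - [[0, 0, 0.6], [-0.75, -0.98, 0], 0.2]

```text
clock: 2.7
eef_pos: [246.3, 378.0, 231.2]
tcp_rot: [-3.14, 0.001, 2.433]
contact_force: [0.0, 1.3, 0.3]
opening: 0.597
grasp_force: 0.0
```

```bash
python3 plan.py 489.6 -166.4 231 74.7
```

```text
shift [-2.695 -1.276  0.007] turn [-1.000e-03  3.000e-03  1.438e+00] now [246.3 378.  231.2] yaw 139.4 rows 11.9 t 2.7
```

Request:
step_arm:
  moves:
    - [[0, 0, 0.7], [-0.99, -0.47, 0], 0.2]
    - [[0, 0, 0.7], [-0.99, -0.47, 0], 0.2]
    - [[0, 0, 0.7], [-0.99, -0.47, 0], 0.2]
    - [[0, 0, 0.7], [-0.99, -0.47, 0], 0.2]
    - [[0, 0, 0.7], [-0.99, -0.47, 0], 0.2]
    - [[0, 0, 0.7], [-0.99, -0.47, 0], 0.2]

```text
clock: 3.3
eef_pos: [336.2, 181.2, 231.6]
tcp_rot: [3.141, 0.0, 1.883]
contact_force: [-0.6, -0.2, 0.3]
opening: 0.598
grasp_force: 0.0
```

```bash
python3 plan.py 489.6 -166.4 231 74.7
```

```text
shift [-1.89   0.196  0.003] turn [ 0.001 -0.     0.738] now [336.2 181.2 231.6] yaw 107.9 rows 7.6 t 3.3
```

Request:
step_arm:
  moves:
    - [[0, 0, 0.74], [-0.99, 0.1, 0], 0.2]
    - [[0, 0, 0.74], [-0.99, 0.1, 0], 0.2]
    - [[0, 0, 0.74], [-0.99, 0.1, 0], 0.2]
    - [[0, 0, 0.74], [-0.99, 0.1, 0], 0.2]
    - [[0, 0, 0.74], [-0.99, 0.1, 0], 0.2]
    - [[0, 0, 0.74], [-0.99, 0.1, 0], 0.2]

```text
clock: 3.9
eef_pos: [416.1, 0.8, 231.2]
tcp_rot: [-3.141, -0.001, 1.304]
contact_force: [-0.4, 0.5, 0.4]
opening: 0.602
grasp_force: 0.0
```

```bash
cat > w.py <<'E'
from h import *; import sys
cv2.imwrite(sys.argv[1],imaging.grab_frame("wrist")[:,:,::-1])
for n,z in(("tub",12),("turntable_center",12)):
    m=imaging.mark_of("wrist",n)
    if m: print(n,m[0],atz("wrist",m[0]["xy"],z).round(1))
E
python3 w.py pics/w1.png; python3 plan.py 489.6 -166.4 231 74.7
```

```text
tub {'xy': [429.8, 265.9], 'conf': 0.78} [510.9 -86.8  12. ]
turntable_center {'xy': [446.6, 82.6], 'conf': 0.65} [557.1  80.3  12. ]
shift [-0.718  0.577  0.   ] turn [-0.001 -0.     0.006] now [415.4   2.3 231.2] yaw 75.0 rows 3.7 t 4.05
```

View pics/w1.png

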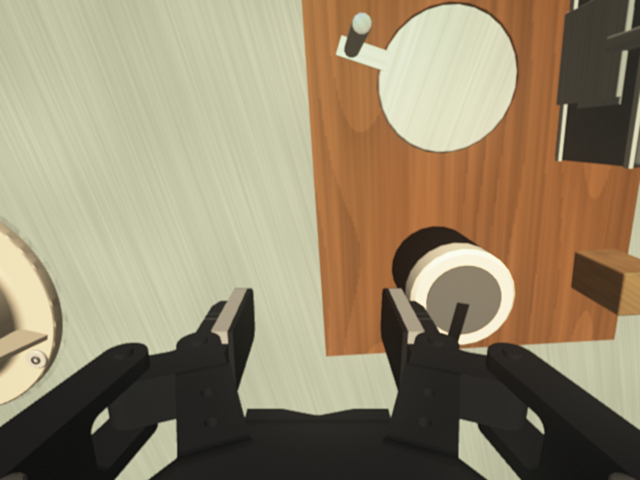

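```bash
cat > c.py <<'E'
from h import *
P=lambda a,b,z:atz("wrist",(a,b),z)[:2].round(1)
print("lid",P(463.5,293.5,97),"disc",P(447.5,78,12),"pegtop",P(361.5,23,92),"bar",P(463,304,97),P(454,345,97))
print("deck edges",P(305,0,12),P(327,355,12),P(615,338,12))
E
python3 c.py
```

```text
lid [514.5 -80.4] disc [558.5  83.9] pegtop [481.2 128.9] bar [512.6 -89.3] [ 499.5 -124. ]
deck edges [452.5 175.8] [ 384.1 -158.8] [ 688.1 -219.3]
```

Request:
step_arm:
  moves:
    - [[0, 0, 0], [-0.72, 0.57, 0], 0.2]
    - [[0, 0, 0], [-0.72, 0.57, 0], 0.2]
    - [[0, 0, 0], [-0.72, 0.57, 0], 0.2]
    - [[0, 0, 0], [-0.72, 0.57, 0], 0.2]
    - [[0, 0, 0], [-0.72, 0.57, 0.985], 0.2]
    - [[0, 0, 0], [-0.72, 0.57, 0.985], 0.2]
    - [[0, 0, 0], [-0.72, 0.57, 0.985], 0.2]
    - [[0, 0, 0], [-0.72, 0.57, 0.985], 0.2]

```text
clock: 4.85
eef_pos: [488.2, -166.1, 32.7]
tcp_rot: [3.141, -0.0, 1.309]
contact_force: [0.4, -0.7, 0.0]
opening: 0.601
grasp_force: 0.0
```

```bash
python3 plan.py 490 -165 34 74.6;python3 plan.py 545.9 38.7 34 74.6
```

```text
shift [ 0.008  0.007 -0.007] turn [ 0.001 -0.     0.009] now [ 488.2 -166.1   32.7] yaw 75.0 rows 0.0 t 4.85
shift [ 1.064  0.013 -0.006] turn [ 0.001 -0.     0.009] now [ 488.2 -166.1   32.7] yaw 75.0 rows 4.3 t 4.85
```

Request:
step_arm:
  moves:
    - [[0, 0, 0], [0.1, 0.0, 0], 0.2]
    - [[0, 0, 0], [0.16, 0.0, 0], 0.2]
    - [[0, 0, 0], [0.22, 0.002, 0], 0.2]
    - [[0, 0, 0], [0.28, 0.003, 0], 0.2]
    - [[0, 0, 0], [0.34, 0.004, 0], 0.2]
    - [[0, 0, 0], [0.4, 0.005, 0], 0.2]
    - [[0, 0, 0], [0.46, 0.006, 0], 0.2]
    - [[0, 0, 0], [0.5, 0.006, 0], 0.2]

```text
clock: 5.65
eef_pos: [515.8, -71.0, 34.6]
tcp_rot: [3.141, -0.0, 1.306]
contact_force: [0.4, -3.9, 3.6]
opening: 0.603
grasp_force: 0.0
```

```bash
python3 w.py pics/w2.png; python3 plan.py 545.9 38.7 34 74.6
```

```text
tub {'xy': [318.4, 187.5], 'conf': 0.68} [529.  -27.7  12. ]
shift [0.571 0.003 0.001] turn [-0.    -0.     0.005] now [515.4 -71.3  34.2] yaw 74.8 rows 2.3 t 5.8
```

View pics/w2.png

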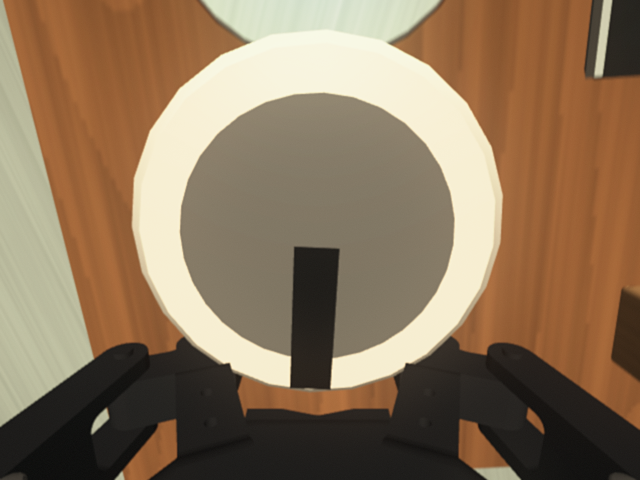

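```bash
cat > d.py <<'E'
from h import *
P=lambda a,b,z:atz("wrist",(a,b),z)[:2].round(1)
s=telemetry.sense()
c=np.array([(P(133,215,97)+P(502,215,97))/2,(P(318,30,97)+P(313,388,97))/2]);b=P(311.5,388,97)-P(316.5,248,97)
print(c,"bar deg",np.degrees(np.arctan2(b[1],b[0])),"offset from tcp",c.mean(0)-s["eef_pos"][:2],np.linalg.norm(c.mean(0)-s["eef_pos"][:2]),"inner disc",(P(180,222,97)+P(455,222,97))/2,(P(318,93,97)+P(318,358,97))/2)
E
python3 d.py
```

```text
[[529.75 -22.7 ]
 [528.25 -26.3 ]] bar deg -107.18414800815667 offset from tcp [13.56845118 46.82881257] 48.7549028725501 inner disc [529.3  -24.25] [528.45 -27.8 ]
```

Request:
step_arm:
  moves:
    - [[0, 0, 0], [0.08, 0, 0], 0.2]
    - [[0, 0, 0], [0.16, 0, 0], 0.2]
    - [[0, 0, 0], [0.24, 0, 0], 0.2]
    - [[0, 0, 0], [0.32, 0, 0], 0.2]
    - [[0, 0, 0], [0.4, 0, 0], 0.2]
    - [[0, 0, 0], [0.47, 0, 0], 0.2]
    - [[0, 0, 0], [0.52, 0, 0], 0.2]
    - [[0, 0, 0], [0.555, 0, 0], 0.2]

```text
clock: 6.6
eef_pos: [544.7, 36.1, 34.3]
tcp_rot: [-3.142, 0.0, 1.306]
contact_force: [-0.2, -4.2, 3.6]
opening: 0.601
grasp_force: 0.0
```

Request:
step_arm:
  moves:
    - [[0, 0, 0], [0, 0, 0], 0.2]
    - [[0, 0, 0], [-0.1, 0, 0], 0.2]
    - [[0, 0, 0], [-0.25, 0, 0], 0.2]
    - [[0, 0, 0], [-0.4, 0, 0], 0.2]
    - [[0, 0, 0], [-0.4, 0, -0.75], 0.2]
    - [[0, 0, 0], [-0.4, 0, -0.75], 0.2]
    - [[0, 0, 0], [-0.4, 0, -0.75], 0.2]
    - [[0, 0, 0], [-0.4, 0, -0.75], 0.2]

```text
clock: 7.4
eef_pos: [527.4, -42.6, 190.8]
tcp_rot: [3.131, -0.002, 1.305]
contact_force: [0.2, 0.8, 0.4]
opening: 0.599
grasp_force: 0.0
```

```bash
python3 w.py pics/w3.png;python3 -c "
from h import *
s=telemetry.sense();print(s['clock'],s['eef_pos'])
m=imaging.mark_of('wrist','peg_top'); print(m)
for k in m[:1]: print(atz('wrist',k['xy'],92))"
```

```text
tub {'xy': [308.3, 56.9], 'conf': 0.9} [551.9  79.7  12. ]
turntable_center {'xy': [464.7, 32.1], 'conf': 0.27} [668.2  65.1  12. ]
7.55 [523.00049736 -42.12417439 183.93759594]
[]
```

View pics/w3.png

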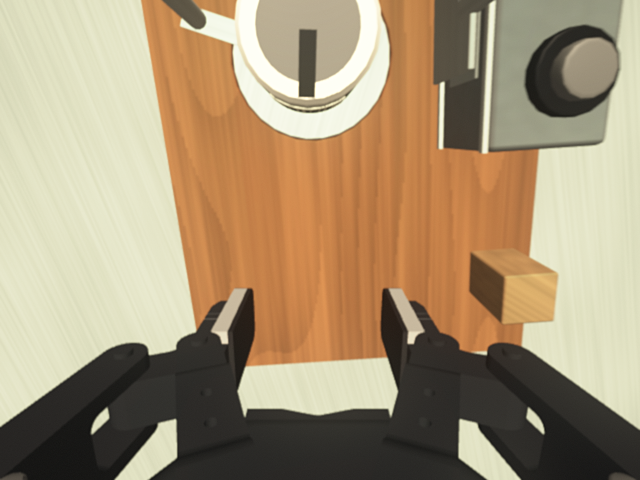

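```bash
cat > e.py <<'E'
from h import *
def ext(cx,cy,z,r):
    t=np.linspace(0,2*np.pi,360); q=np.array([proj("wrist",(cx+r*np.cos(a),cy+r*np.sin(a),z)) for a in t]); return q[:,0].min().round(1),q[:,0].max().round(1),q[:,1].max().round(1)
print("disc seen 233 390 139",ext(557.8,82.3,12,61.5)); print("lid seen 234 384 99",ext(557.8,82.3,97,42))
b=atz("wrist",(306,96),97)-atz("wrist",(308,30),97); print("bar",np.degrees(np.arctan2(b[1],b[0])))
print("peg", atz("wrist",(199,22),20), "arm end",atz("wrist",(182,22),12))
E
python3 e.py
```

```text
disc seen 233 390 139 (np.float64(236.7), np.float64(399.4), np.float64(134.2))
lid seen 234 384 99 (np.float64(240.3), np.float64(396.0), np.float64(98.6))
bar -107.56243739692569
peg [478.91532557 121.2727179   20.        ] arm end [465.0693095  127.18154436  12.        ]
```

```bash
python3 w.py pics/w4.png; python3 e.py;  python3 plan.py 478.4 124.6 184 -28;python3 -c "
import cv2
a=cv2.imread('pics/w4.png')[0:160,140:460];cv2.imwrite('pics/w4c.png',cv2.resize(a,(800,400)))"
```

```text
tub {'xy': [482.9, 22.8], 'conf': 0.25} [680.3  67.7  12. ]
disc seen 233 390 139 (np.float64(236.9), np.float64(399.8), np.float64(134.2))
lid seen 234 384 99 (np.float64(240.4), np.float64(396.4), np.float64(98.6))
bar -107.55150982062882
peg [478.80307413 121.21414505  20.        ] arm end [464.95923967 127.12067169  12.        ]
shift [ 0.746 -0.431 -0.006] turn [-2.000e-03  4.000e-03  2.285e+00] now [522.5 -42.  182.7] yaw 74.8 rows 3.4 t 7.75
```

View pics/w4c.png

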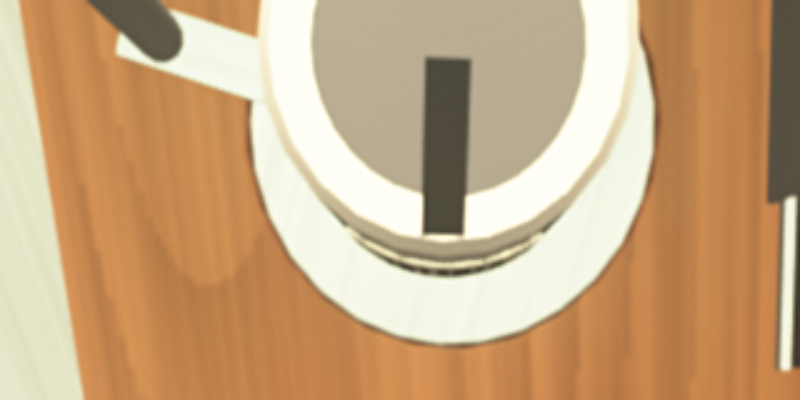

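Request:
step_arm:
  moves:
    - [[0, 0, 0.95], [0.74, -0.43, 0], -0.2]
    - [[0, 0, 0.95], [0.74, -0.43, 0], -0.2]
    - [[0, 0, 0.95], [0.74, -0.43, 0], -0.2]
    - [[0, 0, 0.95], [0.74, -0.43, 0], -0.2]
    - [[0, 0, 0.95], [0.74, -0.43, 0], -0.2]
    - [[0, 0, 0.95], [0.74, -0.43, 0], -0.2]

```text
clock: 8.35
eef_pos: [478.3, 124.5, 183.2]
tcp_rot: [-3.141, 0.002, 0.557]
contact_force: [0.9, -1.4, 0.2]
opening: 0.4
grasp_force: 0.0
```

Request:
step_arm:
  moves:
    - [[0, 0, 0.95], [0, 0, 0], -0.2]
    - [[0, 0, 0.95], [0, 0, 0], -0.2]
    - [[0, 0, 0.95], [0, 0, 0], -0.2]
    - [[0, 0, 0.95], [0, 0, 0], -0.2]
    - [[0, 0, 0.95], [0, 0, 0], -0.2]
    - [[0, 0, 0.95], [0, 0, 0], -0.2]

```text
clock: 8.95
eef_pos: [478.7, 123.2, 183.2]
tcp_rot: [3.141, 0.002, -0.189]
contact_force: [-0.2, -0.5, 0.5]
opening: 0.4
grasp_force: 0.0
```

```bash
python3 plan.py 479 123.5 130 -28; python3 -c "
from h import *
imaging.grab_frame('wrist')
for c in ('wrist','top'):
  imaging.grab_frame(c)
  m=imaging.mark_of(c,'peg_top'); print(c,m)
  for k in m[:1]: print(atz(c,k['xy'],92))"
```

```text
shift [ 0.002 -0.002  0.266] turn [0.001 0.002 0.382] now [478.7 123.2 183.2] yaw -10.8 rows 1.1 t 8.95
wrist [{'xy': [308.8, 241.7], 'conf': 0.74}]
[482.29738038 127.51548584  92.        ]
top [{'xy': [257.6, 273.3], 'conf': 0.75}]
[479.29457969 120.82489502  92.        ]
```

Request:
step_arm:
  moves:
    - [[0, 0, 0.38], [0.008, -0.008, 0], -0.2]
    - [[0, 0, 0.38], [0.008, -0.008, 0.2], -0.2]
    - [[0, 0, 0.38], [0.008, -0.008, 0.4], -0.2]
    - [[0, 0, 0.38], [0.008, -0.008, 0.625], -0.2]
    - [[0, 0, 0.38], [0.008, -0.008, 0.625], -0.48]
    - [[0, 0, 0.38], [0.008, -0.008, 0.625], -0.48]
    - [[0, 0, 0.38], [0.008, -0.008, 0.625], -0.48]

```text
clock: 9.9
eef_pos: [482.6, 124.9, 61.3]
tcp_rot: [-3.14, -0.002, -0.485]
contact_force: [0.5, 0.7, 0.6]
opening: 0.261
grasp_force: 0.0
```

```bash
cat > arc.py <<'E'
# usage: arc.py a0 a1 n : arc waypoints (radial angle deg) about disc centre, r=90, tool yaw=angle-180
from h import *; import sys
from scipy.spatial.transform import Rotation as Ro
s=telemetry.sense(); R=Ro.from_euler("xyz",s["tcp_rot"]); p=s["eef_pos"]; c=np.array([558,81.])
v=p[:2]-c; print("t",s["clock"],"r",np.hypot(*v).round(1),"ang",np.degrees(np.arctan2(v[1],v[0]))%360,"yaw",np.degrees(s["tcp_rot"][2]),s["contact_force"].round(1),s["opening"])
a0,a1,n=map(float,sys.argv[1:4])
for a in np.linspace(a0,a1,int(n)+1)[1:]:
    q=np.array([*(c+90*np.array([np.cos(np.radians(a)),np.sin(np.radians(a))])),58.])
    d=R.inv().apply(q-p)/200; t=(R.inv()*Ro.from_euler("xyz",[np.pi,0,np.radians(a-180)])).as_rotvec()/np.radians(45)
    print([[0,0,round(t[2],2)],[round(d[0],3),round(d[1],3),0],-0.48])
E
python3 arc.py 152 192 8
```

```text
t 9.9 r 87.3 ang 149.7780352996338 yaw -27.762183999606858 [0.5 0.7 0.6] 0.2605632844480318
[[0, 0, np.float64(-0.11)], [np.float64(-0.013), np.float64(0.056), 0], -0.48]
[[0, 0, np.float64(-0.22)], [np.float64(-0.008), np.float64(0.095), 0], -0.48]
[[0, 0, np.float64(-0.33)], [np.float64(0.001), np.float64(0.133), 0], -0.48]
[[0, 0, np.float64(-0.44)], [np.float64(0.012), np.float64(0.171), 0], -0.48]
[[0, 0, np.float64(-0.55)], [np.float64(0.027), np.float64(0.207), 0], -0.48]
[[0, 0, np.float64(-0.66)], [np.float64(0.045), np.float64(0.242), 0], -0.48]
[[0, 0, np.float64(-0.77)], [np.float64(0.066), np.float64(0.275), 0], -0.48]
[[0, 0, np.float64(-0.88)], [np.float64(0.09), np.float64(0.307), 0], -0.48]
```

Request:
step_arm:
  moves:
    - [[0, 0, -0.11], [-0.013, 0.056, 0], -0.48]
    - [[0, 0, -0.22], [-0.008, 0.095, 0], -0.48]
    - [[0, 0, -0.33], [0.001, 0.133, 0], -0.48]
    - [[0, 0, -0.44], [0.012, 0.171, 0], -0.48]
    - [[0, 0, -0.55], [0.027, 0.207, 0], -0.48]
    - [[0, 0, -0.66], [0.045, 0.242, 0], -0.48]
    - [[0, 0, -0.77], [0.066, 0.275, 0], -0.48]
    - [[0, 0, -0.88], [0.09, 0.307, 0], -0.48]

```text
clock: 10.7
eef_pos: [469.9, 62.0, 61.9]
tcp_rot: [-3.141, -0.004, 0.21]
contact_force: [-0.5, 2.7, 1.6]
opening: 0.26
grasp_force: 1.3
```

```bash
python3 arc.py 192 228 8; python3 -c "
from h import *
imaging.grab_frame('wrist')
m=imaging.mark_of('wrist','peg_top'); print(m)
for k in m[:1]: p=atz('wrist',k['xy'],92)[:2]-[558,81];print(p,np.hypot(*p),np.degrees(np.arctan2(p[1],p[0])))"
```

```text
t 10.7 r 90.2 ang 192.14172662098457 yaw 12.019697989177175 [-0.5  2.7  1.6] 0.2601011705716159
[[0, 0, np.float64(-0.1)], [np.float64(0.002), np.float64(0.034), 0], -0.48]
[[0, 0, np.float64(-0.2)], [np.float64(0.006), np.float64(0.069), 0], -0.48]
[[0, 0, np.float64(-0.3)], [np.float64(0.013), np.float64(0.104), 0], -0.48]
[[0, 0, np.float64(-0.4)], [np.float64(0.023), np.float64(0.138), 0], -0.48]
[[0, 0, np.float64(-0.5)], [np.float64(0.035), np.float64(0.171), 0], -0.48]
[[0, 0, np.float64(-0.6)], [np.float64(0.05), np.float64(0.203), 0], -0.48]
[[0, 0, np.float64(-0.7)], [np.float64(0.067), np.float64(0.234), 0], -0.48]
[[0, 0, np.float64(-0.8)], [np.float64(0.087), np.float64(0.263), 0], -0.48]
[{'xy': [304.3, 344.8], 'conf': 0.59}]
[-87.93765779 -15.85891574] 89.35623574205862 -169.77700767245264
```

Request:
step_arm:
  moves:
    - [[0, 0, -0.1], [0.002, 0.034, 0], -0.48]
    - [[0, 0, -0.2], [0.006, 0.069, 0], -0.48]
    - [[0, 0, -0.3], [0.013, 0.104, 0], -0.48]
    - [[0, 0, -0.4], [0.023, 0.138, 0], -0.48]
    - [[0, 0, -0.5], [0.035, 0.171, 0], -0.48]
    - [[0, 0, -0.6], [0.05, 0.203, 0], -0.48]
    - [[0, 0, -0.7], [0.067, 0.234, 0], -0.48]
    - [[0, 0, -0.8], [0.087, 0.263, 0], -0.48]

```text
clock: 11.6
eef_pos: [496.9, 14.2, 60.8]
tcp_rot: [3.141, -0.001, 0.835]
contact_force: [-2.3, 1.4, 1.5]
opening: 0.262
grasp_force: 1.2
```

```bash
python3 arc.py 228 248 6; python3 w.py pics/w5.png
```

```text
t 11.6 r 90.5 ang 227.56894778872277 yaw 47.82962793837742 [-2.3  1.4  1.5] 0.26246279874075934
[[0, 0, np.float64(-0.08)], [np.float64(0.003), np.float64(0.03), 0], -0.48]
[[0, 0, np.float64(-0.15)], [np.float64(0.006), np.float64(0.056), 0], -0.48]
[[0, 0, np.float64(-0.23)], [np.float64(0.01), np.float64(0.082), 0], -0.48]
[[0, 0, np.float64(-0.3)], [np.float64(0.015), np.float64(0.107), 0], -0.48]
[[0, 0, np.float64(-0.37)], [np.float64(0.022), np.float64(0.132), 0], -0.48]
[[0, 0, np.float64(-0.45)], [np.float64(0.03), np.float64(0.157), 0], -0.48]
tub {'xy': [318.0, 92.1], 'conf': 0.89} [557.9  77.6  12. ]
turntable_center {'xy': [303.6, 347.9], 'conf': 0.64} [459.1 -18.   12. ]
```

View pics/w5.png

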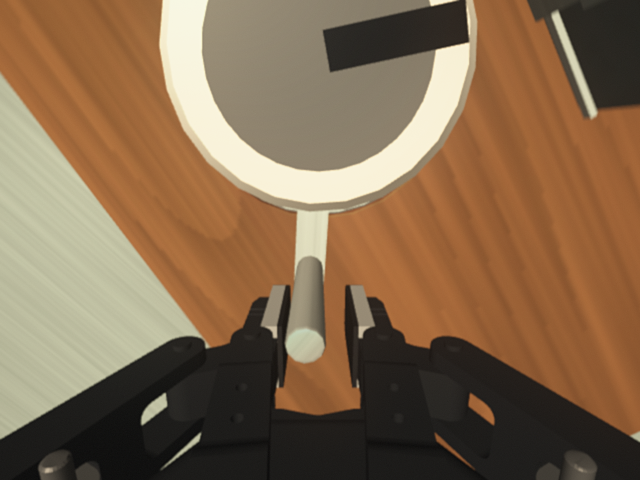

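Request:
step_arm:
  moves:
    - [[0, 0, -0.08], [0.003, 0.03, 0], -0.48]
    - [[0, 0, -0.15], [0.006, 0.056, 0], -0.48]
    - [[0, 0, -0.23], [0.01, 0.082, 0], -0.48]
    - [[0, 0, -0.3], [0.015, 0.107, 0], -0.48]
    - [[0, 0, -0.37], [0.022, 0.132, 0], -0.48]
    - [[0, 0, -0.43], [0.028, 0.15, 0], -0.48]
    - [[0, 0, -0.43], [0.028, 0.15, 0], -0.48]
    - [[0, 0, -0.43], [0.028, 0.145, 0], -0.2]

```text
clock: 12.55
eef_pos: [521.8, -1.1, 59.8]
tcp_rot: [3.14, -0.0, 1.169]
contact_force: [-0.3, -0.0, -0.1]
opening: 0.396
grasp_force: 0.0
```

Request:
step_arm:
  moves:
    - [[0, 0, 0], [0, 0, -0.2], -0.2]
    - [[0, 0, 0], [-0.2, 0, -0.4], -0.2]
    - [[0, 0, 0], [-0.2, 0, -0.7], -0.8]
    - [[0, 0, 0], [-0.2, 0, -0.7], -0.8]
    - [[0, 0, 0], [-0.2, 0, -0.7], -0.8]

```text
clock: 13.05
eef_pos: [507.7, -38.4, 202.5]
tcp_rot: [3.136, -0.002, 1.169]
contact_force: [0.1, -0.1, -0.0]
opening: 0.103
grasp_force: 0.0
```

```bash
sleep 0; python3 -c "
from h import *
imaging.grab_frame('wrist');imaging.grab_frame('wrist')"; python3 w.py pics/w6.png; python3 plan.py 558 81 200 70;python3 -c "
from h import *
for n,z in (('tub_label',46),('shutter_tab',148),('button_top',115),('scanner_window',64)):
  m=imaging.mark_of('wrist',n);print(n,m[:1],[atz('wrist',k['xy'],z) for k in m[:1]])"
```

```text
tub {'xy': [320.4, 60.0], 'conf': 0.81} [556.8  75.8  12. ]
shift [ 0.651  0.013 -0.011] turn [-0.003  0.001 -0.064] now [505.  -37.9 197.9] yaw 67.1 rows 2.6 t 13.3
tub_label [] []
shutter_tab [] []
button_top [{'xy': [610.3, 23.2], 'conf': 0.63}] [array([699.7022253 ,  15.72388379, 115.        ])]
scanner_window [{'xy': [473.2, 4.3], 'conf': 0.69}] [array([657.84093044,  59.48452875,  64.        ])]
```

View pics/w6.png

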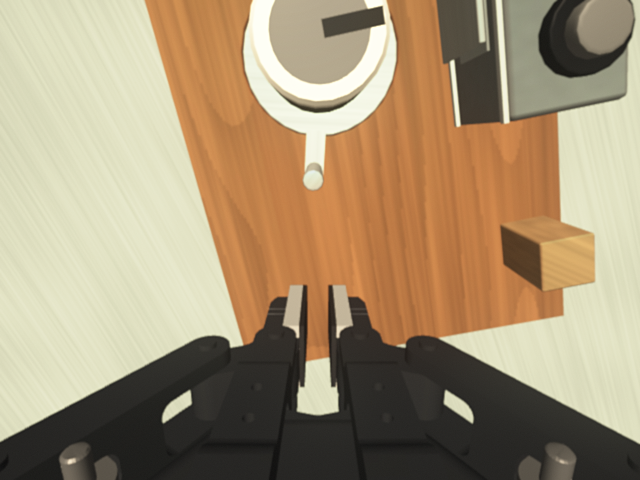

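```bash
python3 plan.py 628 -15 200 78.5
```

```text
shift [ 0.344  0.519 -0.009] turn [-0.002  0.    -0.252] now [505.6 -38.1 198.4] yaw 67.2 rows 2.5 t 13.5
```

Request:
step_arm:
  moves:
    - [[0, 0, -0.25], [0.34, 0.52, -0.01], -1]
    - [[0, 0, -0.25], [0.34, 0.52, -0.01], -1]
    - [[0, 0, -0.25], [0.34, 0.52, -0.01], -1]
    - [[0, 0, -0.25], [0.34, 0.52, -0.01], -1]
    - [[0, 0, -0.25], [0.34, 0.52, -0.01], -1]
    - [[0, 0, -0.25], [0.34, 0.52, -0.01], -1]

```text
clock: 14.1
eef_pos: [626.9, -16.1, 200.7]
tcp_rot: [-3.14, 0.0, 1.368]
contact_force: [-0.9, -0.3, 0.1]
opening: 0.002
grasp_force: 0.0
```

```bash
python3 w.py pics/w7.png; python3 -c "
from h import *
s=telemetry.sense();print(s['clock'],s['eef_pos'],s['tcp_rot'])
for n,z in (('shutter_tab',148),('button_top',115),('scanner_window',64)):
  m=imaging.mark_of('wrist',n);print(n,m[:1],[atz('wrist',k['xy'],z) for k in m[:1]])"
```

```text
tub {'xy': [213.2, 122.4], 'conf': 0.88} [558.  77.  12.]
14.25 [627.36722261 -16.17186465 201.42837198] [-3.14134311e+00  8.99273609e-05  1.36802410e+00]
shutter_tab [{'xy': [331.8, 87.3], 'conf': 0.85}] [array([653.60372379,  69.8943224 , 148.        ])]
button_top [{'xy': [413.1, 176.1], 'conf': 0.84}] [array([694.16865468,  14.36539324, 115.        ])]
scanner_window [{'xy': [335.3, 115.3], 'conf': 0.75}] [array([657.73632709,  59.97416725,  64.        ])]
```

View pics/w7.png

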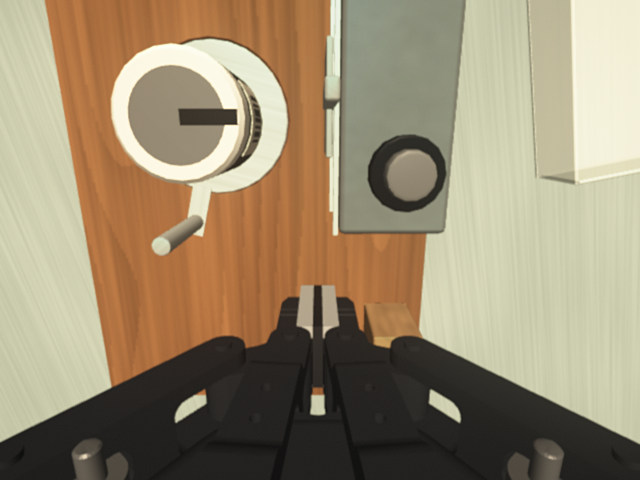

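```bash
python3 plan.py 640.5 24 200 78.5; echo "$(python3 -c "
from h import *
m=imaging.mark_of('wrist','shutter_tab')
o,d=ray('wrist',m[0]['xy']);b=imaging.mark_of('wrist','button_top');o2,d2=ray('wrist',b[0]['xy']);np.save('r1.npy',[o,d,o2,d2])")"
```

```text
shift [0.209 0.021 0.008] turn [ 0.    -0.    -0.002] now [627.9 -16.1 201.6] yaw 78.4 rows 0.8 t 14.4
```

Request:
step_arm:
  moves:
    - [[0, 0, 0], [0.22, 0.02, 0], -1]
    - [[0, 0, 0], [0.22, 0.02, 0], -1]
    - [[0, 0, 0], [0.22, 0.02, 0], -1]

```text
clock: 14.8
eef_pos: [640.9, 27.0, 201.2]
tcp_rot: [-3.141, 0.0, 1.37]
contact_force: [-0.8, 0.5, -0.3]
opening: -0.0
grasp_force: 0.0
```

```bash
python3 -c "
from h import *
r1=np.load('r1.npy'); imaging.grab_frame('wrist'); imaging.grab_frame('wrist')
for i,n in enumerate(('shutter_tab','button_top')):
  m=imaging.mark_of('wrist',n)[:1];print(m); print(n,tri([ray('wrist',m[0]['xy']),(r1[2*i],r1[2*i+1])]),atz('wrist',m[0]['xy'],[148,115][i]))
s=telemetry.sense();print(s['clock'],s['eef_pos'])"; python3 plan.py 643.4 39.2 120 78.5
```

```text
[{'xy': [320.1, 181.4], 'conf': 0.94}]
shutter_tab (array([652.80794418,  69.2356047 , 157.42685537]), [0.6939770478973754, 0.6939770478973828]) [651.99556589  68.34443961 148.        ]
[{'xy': [400.2, 251.6], 'conf': 0.57}]
button_top (array([689.38151572,  17.8331783 , 136.16117762]), [0.3116479699201892, 0.31164796992025373]) [692.51940952  10.47485301 115.        ]
15.0 [640.69449082  25.59919301 201.26361283]
shift [ 0.069 -0.     0.406] turn [-0.     0.    -0.003] now [640.7  25.6 201.3] yaw 78.4 rows 1.6 t 15.0
```

Request:
step_arm:
  moves:
    - [[0, 0, 0], [0.09, 0.004, 0], -1]
    - [[0, 0, 0], [0.09, 0.004, 0.2], -1]
    - [[0, 0, 0], [0.09, 0.004, 0.395], -1]
    - [[0, 0, 0], [0.09, 0.004, 0.395], -1]
    - [[0, 0, 0], [0.12, 0.004, 0.395], -1]
    - [[0, 0, 0], [0.15, 0.004, 0.395], -1]
    - [[0, 0, 0], [0.2, 0.004, 0.395], -1]
    - [[0, 0, 0], [0.25, 0.004, 0.395], -1]

```text
clock: 15.8
eef_pos: [653.1, 76.1, 124.1]
tcp_rot: [3.139, -0.001, 1.368]
contact_force: [0.9, -1.5, 1.0]
opening: 0.003
grasp_force: 0.7
```

```bash
python3 w.py pics/w8.png; python3 -c "
from h import *
m=imaging.mark_of('wrist','shutter_tab')[:1];print(m,[atz('wrist',k['xy'],148) for k in m])
s=telemetry.sense();print(s['clock'],s['eef_pos'],s['contact_force'])"
```

```text
tub {'xy': [181.9, 259.9], 'conf': 0.87} [556.2  78.2  12. ]
[{'xy': [317.0, 290.0], 'conf': 0.65}] [array([656.29368245,  92.3463127 , 148.        ])]
16.0 [651.980237    75.83911992 122.71856993] [-0.14234844  0.56128221 -0.53905996]
```

View pics/w8.png

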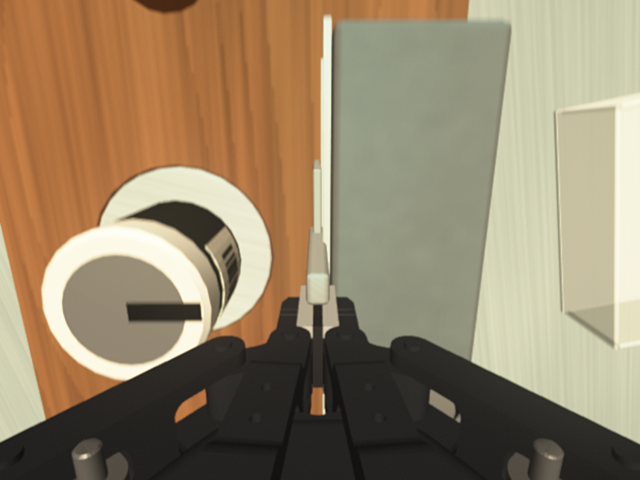

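Request:
step_arm:
  moves:
    - [[0, 0, 0], [0.05, 0, 0], -1]
    - [[0, 0, 0], [0.1, 0, 0], -1]
    - [[0, 0, 0], [0.15, 0, 0], -1]
    - [[0, 0, 0], [0.2, 0, 0], -1]
    - [[0, 0, 0], [0.24, 0, 0], -1]
    - [[0, 0, 0], [0.265, 0, 0], -1]
    - [[0, 0, 0], [0.265, 0, 0], -1]

```text
clock: 16.7
eef_pos: [661.7, 123.7, 122.3]
tcp_rot: [-3.141, 0.007, 1.37]
contact_force: [-4.6, -19.3, 7.3]
opening: -0.0
grasp_force: 10.2
```

Request:
step_arm:
  moves:
    - [[0, 0, 0], [0.005, 0, 0], -1]
    - [[0, 0, 0], [0.01, 0, 0], -1]
    - [[0, 0, 0], [0.01, 0, 0], -1]

```text
clock: 17.0
eef_pos: [661.7, 123.9, 122.3]
tcp_rot: [-3.14, 0.009, 1.369]
contact_force: [-4.7, -27.0, 7.4]
opening: 0.002
grasp_force: 13.5
```

```bash
python3 -c "
from h import *
cv2.imwrite('pics/w9.png',imaging.grab_frame('wrist')[:,:,::-1])
m=imaging.mark_of('wrist','shutter_tab')[:1];print(m,[atz('wrist',k['xy'],148) for k in m])
s=telemetry.sense();print(s['clock'],s['eef_pos'],s['contact_force'])"
```

```text
[{'xy': [317.6, 294.6], 'conf': 0.7}] [array([666.00067583, 139.22221428, 148.        ])]
17.1 [661.66893358 123.91777868 122.25129213] [ -5.20487768 -26.55658793   8.64052446]
```

View pics/w9.png

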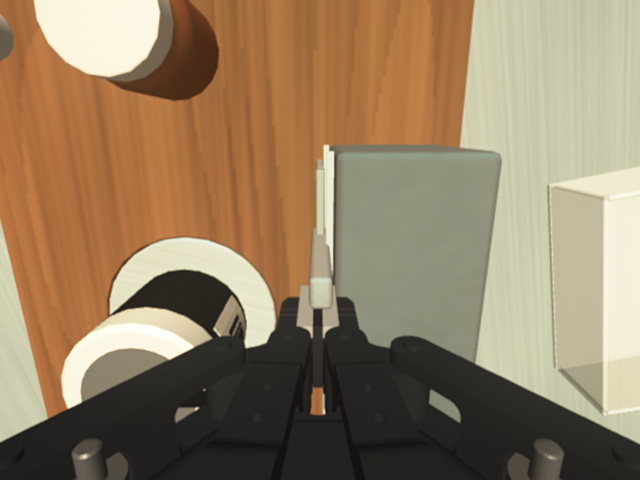

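Request:
step_arm:
  moves:
    - [[0, 0, 0], [-0.05, 0, 0], -1]
    - [[0, 0, 0], [-0.05, 0, -0.2], -1]
    - [[0, 0, 0], [-0.05, 0, -0.39], -1]
    - [[0, 0, 0], [-0.78, 0.24, -0.39], -1]
    - [[0, 0, 0], [-0.78, 0.24, -0.39], -1]
    - [[0, 0, 0], [-0.78, 0.24, -0.39], -1]
    - [[0, 0, 0], [-0.78, 0.24, -0.39], -1]
    - [[0, 0, 0], [-0.78, 0.24, -0.39], -1]

```text
clock: 17.9
eef_pos: [678.7, -34.3, 200.1]
tcp_rot: [3.142, -0.001, 1.366]
contact_force: [0.1, 0.6, -0.5]
opening: -0.002
grasp_force: 0.0
```

```bash
cat > v.py <<'E'
from h import *; import sys
imaging.grab_frame('wrist'); imaging.grab_frame('wrist')
R=[]
for n,z in(('button_top',122),('shutter_tab',148)):
  m=imaging.mark_of('wrist',n)[:1];print(n,m,[atz('wrist',k['xy'],z).round(1) for k in m])
  if m and n[0]=='b': R=ray('wrist',m[0]['xy']); e=imaging.recognise('wrist',n)[:1]; print(e)
if len(sys.argv)>1: print(tri([R,tuple(np.load('b1.npy'))]))
np.save('b1.npy',R)
s=telemetry.sense();print(s['clock'],s['eef_pos'],s['contact_force'])
E
python3 v.py
```

```text
button_top [{'xy': [316.0, 166.9], 'conf': 0.71}] [array([688.7,  16.5, 122. ])]
[{'extent': [291.7, 137.0, 53.7, 56.3], 'conf': 0.8}]
shutter_tab [{'xy': [317.7, 163.3], 'conf': 0.51}] [array([690.4,  20.3, 148. ])]
18.15 [678.47579999 -31.72433199 200.20091255] [ 0.3489562  -0.11654538  0.32984188]
```

Request:
step_arm:
  moves:
    - [[0, 0, 0], [-0.15, 0, -0.15], -1]
    - [[0, 0, 0], [-0.25, 0, -0.15], -1]
    - [[0, 0, 0], [-0.35, 0, -0.15], -1]
    - [[0, 0, 0], [-0.35, 0, -0.15], -1]

```text
clock: 18.55
eef_pos: [663.6, -103.9, 229.6]
tcp_rot: [-3.141, 0.001, 1.367]
contact_force: [0.1, 0.3, -0.7]
opening: -0.005
grasp_force: 0.0
```

```bash
python3 v.py 2; python3 plan.py 691 14 145 78.5
```

```text
button_top [{'xy': [319.5, 37.0], 'conf': 0.75}] [array([691.3,  19.1, 122. ])]
[{'extent': [292.2, 11.0, 52.0, 60.3], 'conf': 0.67}]
shutter_tab [] []
(array([689.85015643,  17.0999232 , 132.12164697]), [0.9730086976990865, 0.973008697699352])
18.8 [ 664.30845981 -101.28834722  229.65081531] [ 0.87891911 -0.74585472 -0.0229466 ]
shift [0.591 0.016 0.423] turn [-0.001 -0.    -0.002] now [ 664.3 -101.3  229.7] yaw 78.4 rows 2.9 t 18.8
```

Request:
step_arm:
  moves:
    - [[0, 0, 0], [0.606, 0.006, 0.2], -1]
    - [[0, 0, 0], [0.606, 0.006, 0.3], -1]
    - [[0, 0, 0], [0.606, 0.006, 0.4], -1]
    - [[0, 0, 0], [0.606, 0.006, 0.4], -1]
    - [[0, 0, 0], [0.606, 0.006, 0.43], -1]
    - [[0, 0, 0], [0.606, 0.006, 0.45], -1]
    - [[0, 0, 0], [0.606, 0.006, 0.47], -1]
    - [[0, 0, 0], [0.606, 0.006, 0.47], -1]

```text
clock: 19.6
eef_pos: [690.1, 15.5, 136.6]
tcp_rot: [3.141, -0.0, 1.367]
contact_force: [0.0, -0.1, -0.1]
opening: -0.003
grasp_force: 0.0
```

Request:
step_arm:
  moves:
    - [[0, 0, 0], [0, 0, 0.015], -1]
    - [[0, 0, 0], [0, 0, 0.03], -1]
    - [[0, 0, 0], [0, 0, 0.045], -1]
    - [[0, 0, 0], [0, 0, 0.045], -1]

```text
clock: 20.0
eef_pos: [690.1, 16.2, 127.2]
tcp_rot: [3.141, 0.0, 1.368]
contact_force: [-0.6, -1.6, 3.6]
opening: -0.001
grasp_force: 1.2
```

Request:
step_arm:
  moves:
    - [[0, 0, 0], [0, 0, 0.01], -1]
    - [[0, 0, 0], [0, 0, 0.02], -1]
    - [[0, 0, 0], [0, 0, 0.03], -1]
    - [[0, 0, 0], [0, 0, 0.03], -1]

```text
clock: 20.4
eef_pos: [690.3, 16.3, 122.9]
tcp_rot: [3.141, 0.0, 1.369]
contact_force: [-4.7, -2.3, 14.9]
opening: -0.002
grasp_force: 7.3
```

Request:
step_arm:
  moves:
    - [[0, 0, 0], [0, 0, 0.01], -1]
    - [[0, 0, 0], [0, 0, 0.01], -1]
    - [[0, 0, 0], [0, 0, 0.01], -1]

```text
clock: 20.7
eef_pos: [690.4, 16.3, 122.7]
tcp_rot: [3.14, 0.0, 1.369]
contact_force: [-9.7, -3.9, 27.4]
opening: -0.002
grasp_force: 13.6
```

Request:
step_arm:
  moves:
    - [[0, 0, 0], [0, 0, -0.1], -1]
    - [[0, 0, 0], [0, 0, -0.3], -1]
    - [[0, 0, 0], [0, 0, -0.45], -1]
    - [[0, 0, 0], [-0.5, 0, -0.45], -1]
    - [[0, 0, 0], [-0.7, 0, -0.45], -1]
    - [[0, 0, 0], [-0.7, 0, -0.45], -1]
    - [[0, 0, 0], [-0.7, 0, -0.45], -1]

```text
clock: 21.4
eef_pos: [660.6, -124.9, 209.0]
tcp_rot: [-3.141, 0.001, 1.365]
contact_force: [0.4, 0.1, 0.4]
opening: -0.001
grasp_force: 0.0
```

```bash
python3 -c "
from h import *
for c in('top','wrist'):
  im=imaging.grab_frame(c); cv2.imwrite('pics/%sF.png'%c,im[:,:,::-1])
a=cv2.imread('pics/topF.png')[180:320,180:380]; cv2.imwrite('pics/tFc.png',cv2.resize(a,(800,560),interpolation=cv2.INTER_CUBIC))
s=telemetry.sense();print(s['clock'],s['eef_pos'],s['contact_force'])"
```

```text
21.5 [ 661.54286319 -121.16611684  208.9309659 ] [ 0.10422524  0.1073292  -0.0718439 ]
```

View pics/tFc.png

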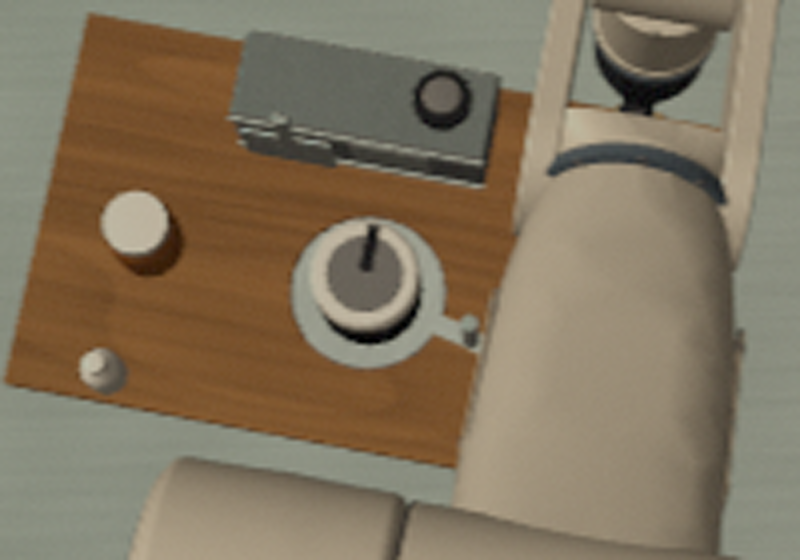

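The last top view shows the shutter tab moved left, from pixel (373,140) to (278,120). The tub is centred on the disc, its bar pointing square to the window at about (374,226). The jar and bottle are in their starting places, and the button and shutter each came up against a hard stop.

```bash
python3 -c "
from rig import r
print(r.sign_off())"
```

```text
the job is handed in; nothing more can be done
None
```

I handed the job in at about 21.5 s of the 66 s allowed, with all four steps done in order. The tub is on the turntable with its label square to the window, the shutter is pushed to its stop, and the button has been pressed to its stop and released. The hand-in returned no verdict, and the images put the shutter's travel at only 71–74 mm, just over the 70 mm needed.

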